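# Shut and lock the air-service box

### The arm

A 6-joint arm with a two-finger parallel gripper is mounted at the origin on the work surface. World frame = base frame: x ahead of the robot, y to its left, z up, the work surface at z = 0. Lengths are in m, angles in rad, forces in N, time in s.
With the tool pointing down it reaches from about 0.275 to 0.825 m from the base axis. Payload 5.2 kg.
Tool frame: the origin (TCP) lies at the very end of the fingers, on their centre line; the grasp point (between the pads) lies 19 mm behind it; z points along the fingers, y is the direction in which the jaws open and shut (so a half turn about z gives the same grasp; the last joint's range is limited). The gripper opens to 93 mm and grips with 3 to 60 N. Pads are 15 mm wide; open, the fingers measure 128 mm over their backs; the gripper's body (75 mm by 188 mm) begins 65 mm behind the grasp point.
Start: joints at [-1.44, 0.259, 1.535, -0, 1.348, -0.203], TCP at [0.18, -0.52, 0.219] pointing down, gripper open.
Joint ranges: [-3.14, 3.14], [-0.91, 2.08], [0.19, 2.58], [-1.22, 4.36], [0.22, 2.71], [-3.12, 3.12]. Speed limits (rad/s): [2.57, 2.57, 3.14, 3.14, 3.14, 3.14].

### API

Orientations are given as [roll, pitch, yaw] about the fixed x, y, z axes, in that order (R = Rz(yaw) Ry(pitch) Rx(roll)).
In Python, from plant import sensors, cams, bot gives the robot as it stands. The module is installed in compiled form; this text tells all that it offers.
- The arm moves only by the shell command python3 -m inch 'ROWS' [FORCE]. ROWS is JSON, a list of rows, each a list of 7 numbers: the shift along the tool's x, y, z in cm, then the turn, a rotation vector about the tool's x, y, z in degrees, then the opening, from 0 (shut) to 1 (fully open). A call has 1 to 12 rows; each row shifts and turns the commanded pose from where the row before left it, along the tool's axes as they then stand; what a row does not reach is not made up. A row lasts 1/10 s, in which the tool goes at most 50 mm and 8.59 degrees, less where a joint would pass 70% of its speed; a pose out of reach is approached as far as the arm can. A call with a gripper value outside its range is refused whole. The fingers move at their own pace and stop on an object; FORCE is the grip in N (left out, the last holds). Time passes only in rows, so rows that do not move let the fingers close. It gives the time, the measured TCP pose, the force and the opening at its end, in the units of the state.
- sensors.get_obs(): the state, without advancing time (a new reading comes with each control period).
- cams.read_camera(name): name is "side" or "top"; returns the picture (420x560x3 uint8, red, green, blue); there is no depth.
- cams.camera_model(name): a dict with "fov_y" (degrees; the focal length in pixels is half the picture's height over the tangent of half this angle, whatever the lens; pixels are square), "cx", "cy" (the principal point, pixels), "position" and "attitude" of the camera in the world. Camera axes: x right, y down, z forward; pixel columns grow to the right and rows downward; lengths in m; the calibration is good to about 2 mm. A picture is of the moment at which its call begins. camera_model takes no time and is no camera call.
- bot.close_job(): hands the job in, once; it reports no verdict.
The state is a dict: "time_s": time; "joints": joint angles; "qd": joint speeds; "joint_torque": joint torques, N m; "position": TCP position; "ee_rot": TCP orientation; "force": force on the tool from outside, world axes, zero at the start; "wrist_torque": the same for the moment, N m; "opening": opening from 0.0 (shut) to 1.0 (fully open).
Only numpy, scipy, OpenCV 4.12 (cv2) and the standard library are available. Lean on these libraries where they do the work, as an engineer would, in place of code of your own. Each camera call takes 0.05 s, during which the arm holds its last target.

### The job

The hinged cover of the grey service box on the bench stands partly open. Push it fully shut with a fingertip, then set a fingertip in the slot of the big round fastener on the cover and turn it a quarter turn clockwise, as far as it goes, so that the cover is locked. Do not raise the cover further, and leave the jar, the hose clamp and the wrench beside the box where they are.

Things in the scene. Friction and masses are not known exactly. Their poses are not given: they have to be found in the camera images.
- cover_hinge (a point): Middle of the cover's hinge line, on the far top edge of the grey steel box (240 x 280 mm, 90 mm high, fixed to the bench), 90 mm above the bench. It does not move with the cover: x points from the cover's free edge to the hinge, y along the hinge line, z up; its yaw is the box's yaw.
- cover (a joint): Opening angle of the cover in rad: 0 = fully shut, larger = free edge raised (0.9 at most). A grey steel sheet 240 mm from hinge to free edge, 280 mm wide, 6 mm thick; the hinge is stiff (about 1.3 N m), so the cover stays where it is left. It takes 3 to 8 N to push it down at the press points.
- press_left (a point): Point on the cover's upper face, 175 mm from the hinge line and 90 mm to the +y side of the fastener's axis, on bare flat sheet: a good place to push. Moves with the cover; z is normal to the sheet.
- press_right (a point): The same, 90 mm to the -y side of the fastener's axis.
- slot (a point): Centre of the slot at rim level, on the turning axis, 175 mm from the hinge line, 19 mm above the sheet. Black round head, 76 mm diameter, with one straight slot right across, 28 mm wide, 16 mm deep, inside a fixed aluminium collar (90 mm outside, same height) that closes the slot's ends. The point turns with the head: y along the slot, z along the axis, away from the sheet.
- cam (a joint): Turn of the fastener's head (rad), growing clockwise seen from above: 0 to 0.35 = unlocked, at 0 the slot is parallel to the hinge line; 1.571 = locked, hard stop, slot at right angles to it. Stiff (about 0.12 N m), stays where left. A tongue below turns with it and catches under a lip in the box; turned over 0.5 while the cover is open, it keeps the cover from shutting.
- jar: Pale plastic jar with a steel cap, 56 mm diameter, 80 mm high, loose on the bench beside the box. Origin at the centre of its underside.
- hose_clamp: Steel band ring, 64 mm diameter, 14 mm high, loose on the bench beside the box. Origin at the centre of its underside.
- wrench: Steel wrench 170 mm long, lying loose on the bench beside the box. Its x axis lies along it.

How it is judged:
By the outcome, as a careful person would: the job done as asked, in the order asked, and still so for the second after the job is handed in, with the robot touching nothing.
It also fails if it takes over 48 s, if anything falls off the work surface, if the arm or the gripper's body presses on something with over 40 N, if the wrist force passes 120 N, or if a joint passes its speed limit or range.

## Working session

There is one attempt and no reset: what is moved stays moved. The work goes in short steps, Python scripts to look and compute and a shell command to move; the robot and the scene stay as the last step left them, time stands still between calls to the robot, and variables do not carry over. Pictures are saved under pics/ and viewed, and the job is handed in when it is done.

```bash
mkdir -p pics; python3 - <<'E'
from plant import sensors,cams,bot
import cv2
o=sensors.get_obs()
print(o)
for n in("side","top"):
    print(n,cams.camera_model(n))
    cv2.imwrite(f"pics/{n}0.png",cams.read_camera(n)[:,:,::-1])
E
```

```text
{'time_s': 0.0, 'joints': array([-1.43979999e+00,  2.59319992e-01,  1.53606677e+00,  7.02625794e-06,
        1.34798068e+00, -2.02809476e-01]), 'qd': array([-0.00098025, -0.00106718,  0.00123728,  0.00063709, -0.00012437,
        0.0005662 ]), 'joint_torque': array([-9.18820188e-04, -4.37309539e+01, -2.84001374e+01,  7.18511338e-02,
        4.10637259e-02, -1.69346763e-04]), 'position': array([ 0.18015111, -0.51909404,  0.21783663]), 'ee_rot': array([-3.13985562e+00, -3.64191056e-04,  3.33803938e-01]), 'force': array([-0.55999061,  0.29749484, -0.67995107]), 'wrist_torque': array([ 0.02585545,  0.03004406, -0.00598271]), 'opening': 1.0002322410381785}
side {'fov_y': 52.37202615915363, 'cx': 280.4023636310519, 'cy': 216.00236287842435, 'position': array([0.45187561, 0.63510199, 0.77523962]), 'attitude': array([-2.40669918,  0.01117219, -2.94577419])}
top {'fov_y': 53.30209577224489, 'cx': 277.9151770574498, 'cy': 212.87340962907, 'position': array([0.38301067, 0.04208598, 1.07629815]), 'attitude': array([-2.93022496e+00,  1.31628245e-03, -1.54835248e+00])}
```

View pics/side0.png

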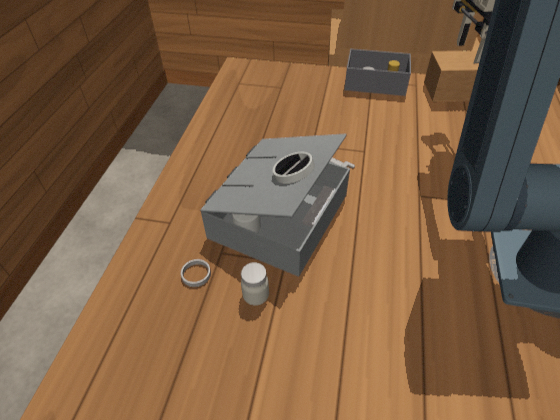

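View pics/top0.png

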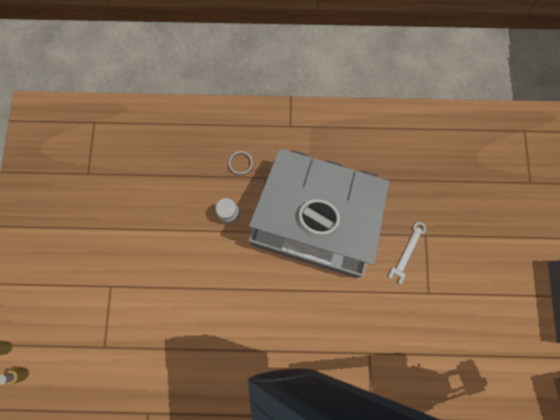

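```bash
python3 - <<'E'
import cv2,numpy as np
a=cv2.imread("pics/top0.png")[140:290,220:440]
b=cv2.imread("pics/side0.png")[125:275,195:360]
cv2.imwrite("pics/c1.png",cv2.resize(a,(792,540),interpolation=cv2.INTER_CUBIC))
cv2.imwrite("pics/c2.png",cv2.resize(b,(660,600),interpolation=cv2.INTER_CUBIC))
E
```

```text
(no output)
```

View pics/c1.png

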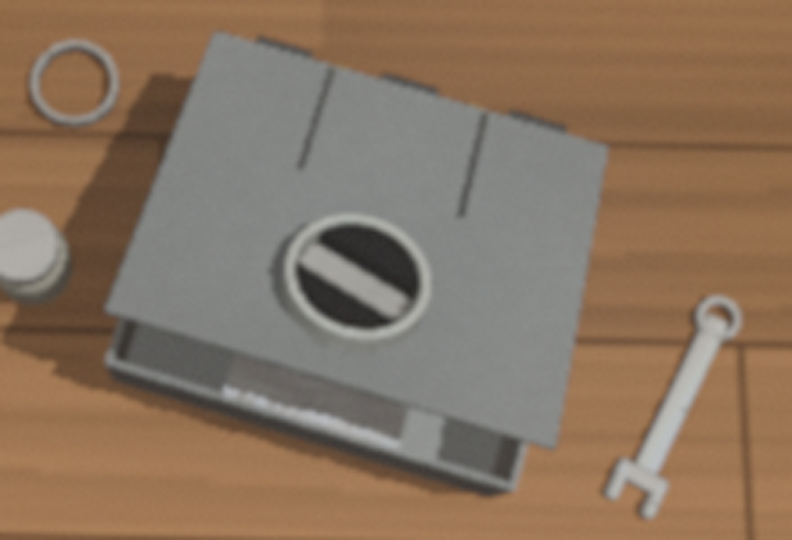

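View pics/c2.png

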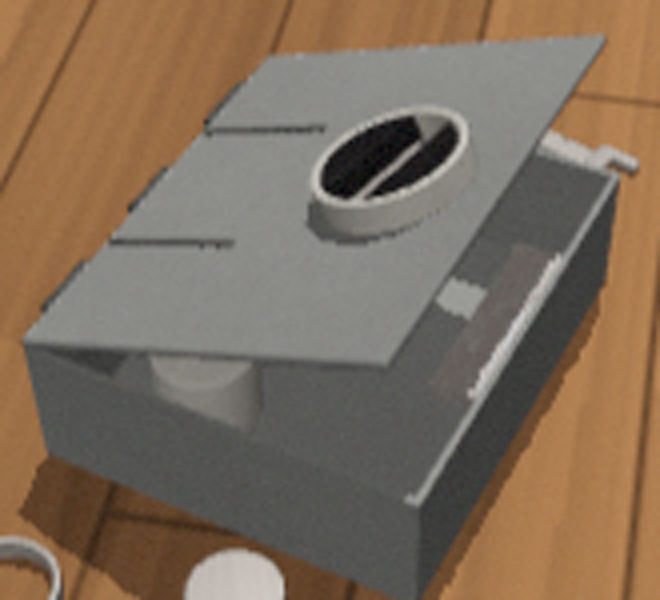

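```bash
cat > h.py <<'E'
import numpy as np
from plant import sensors,cams,bot
from scipy.spatial.transform import Rotation as R
def ray(n,u,v):
    m=cams.camera_model(n); f=210/np.tan(np.radians(m['fov_y']/2))
    Rm=R.from_euler('xyz',m['attitude']).as_matrix()
    d=Rm@np.array([(u-m['cx'])/f,(v-m['cy'])/f,1]); return m['position'],d
def onz(n,u,v,z):
    p,d=ray(n,u,v); return p+d*(z-p[2])/d[2]
def tri(u1,v1,u2,v2):
    p,d=ray('top',u1,v1);q,e=ray('side',u2,v2)
    s=np.linalg.lstsq(np.c_[d,-e],q-p,rcond=None)[0]
    a=p+s[0]*d;b=q+s[1]*e
    return (a+b)/2,np.linalg.norm(a-b)
E
python3 - <<'E'
from h import *
np.set_printoptions(precision=4,suppress=True)
T=lambda x,y:(220+x/3.6,140+y/3.6)
S=lambda x,y:(195+x/4,125+y/4)
hl=onz('top',*T(215,32),.09);hr=onz('top',*T(607,147),.09)
fl=onz('top',*T(107,362),.09);fr=onz('top',*T(515,490),.09)
print(hl,hr,np.linalg.norm(hl-hr),fl,fr,np.linalg.norm(fl-fr),np.linalg.norm(fl-hl))
for a,b in((hl,hr),(fl,fr)):
    d=a-b;print('ang of y',np.arctan2(-d[0],d[1]))
print('side front L',onz('side',*S(415,500),.09), 'hinge L',onz('side',*S(25,342),.09))
print('FE L',tri(*T(105,310),*S(390,365)),'FE R',tri(*T(555,445),*S(605,37)))
print('collar',tri(*T(357,277),*S(390,160)))
E
```

```text
[0.7577 0.0473 0.09  ] [ 0.6808 -0.2212  0.09  ] 0.2793080470742943 [0.5258 0.1136 0.09  ] [ 0.448 -0.154  0.09 ] 0.27866386593092457 0.24124900720025022
ang of y -0.27890316489996336
ang of y -0.2828360220333016
side front L [0.5255 0.1129 0.09  ] hinge L [0.7538 0.0452 0.09  ]
FE L (array([0.5417, 0.1091, 0.1849]), np.float64(0.003582814843967109)) FE R (array([ 0.4668, -0.1593,  0.1836]), np.float64(0.0037942812685251904))
collar (array([ 0.568 , -0.0432,  0.1756]), np.float64(0.001978773285388802))
```

```bash
python3 -m inch '[[1.8,-1.05,0,0,0,0,0],[3.4,-1.95,0,0,0,0,0],[4,-2.3,0,0,0,0,0],[4,-2.3,0,0,0,0,0],[4,-2.3,0,0,0,0,0],[4,-2.3,0,0,0,0,0],[4,-2.3,0,0,0,0,0],[4,-2.3,0,0,0,0,0],[4,-2.3,0,0,0,0,0],[4,-2.3,0,0,0,0,0],[4,-2.3,0,0,0,0,0],[4,-2.3,0,0,0,0,0]]' 10
python3 - <<'E'
from h import *
np.set_printoptions(precision=4,suppress=True)
# slot angle in open cover
T=lambda x,y:(220+x/3.6,140+y/3.6)
yaw=-.281;th=.40
H=np.array([.718,-.0865,.09]);Rb=R.from_euler('z',yaw)
n=(Rb*R.from_euler('y',th)).as_matrix()
for off in (.009,.006,.02):
  P=[]
  for e in((310,252),(402,306)):
    p,d=ray('top',*T(*e)); q=H+n[:,2]*off
    P.append(n.T@(p+d*((q-p)@n[:,2])/(d@n[:,2])-H))
  v=P[0]-P[1]; print(P,'cw angle',np.arctan2(v[0],v[1]))
E
```

```text
time_s: 1.3
position: [0.5226, -0.1229, 0.2186]
ee_rot: [-3.141, 0.0, 0.334]
force: [0.7, -0.3, 0.2]
opening: 0.027
[array([-0.1616,  0.0322,  0.009 ]), array([-0.1805, -0.0313,  0.009 ])] cw angle 0.28862751296658967
[array([-0.1594,  0.0322,  0.006 ]), array([-0.1784, -0.0315,  0.006 ])] cw angle 0.28862751296658984
[array([-0.1696,  0.0321,  0.02  ]), array([-0.1882, -0.0304,  0.02  ])] cw angle 0.2886275129665901
```

```bash
python3 -m inch '[[0,0,1,0,0,0,0],[0,0,1.5,0,0,0,0],[0,0,1,0,0,0,0],[0,0,0.5,0,0,0,0],[0,0,0.5,0,0,0,0],[0,0,0.5,0,0,0,0],[0,0,0.5,0,0,0,0],[0,0,0.5,0,0,0,0]]'
python3 -m inch '[[0,0,0.5,0,0,0,0],[0,0,0.5,0,0,0,0],[0,0,0.5,0,0,0,0],[0,0,0.5,0,0,0,0],[0,0,0.5,0,0,0,0],[0,0,0.5,0,0,0,0]]'
```

```text
time_s: 2.1
position: [0.5222, -0.1264, 0.1589]
ee_rot: [3.141, -0.001, 0.333]
force: [-2.0, 0.5, 3.6]
opening: 0.005
time_s: 2.7
position: [0.5219, -0.1258, 0.1281]
ee_rot: [-3.141, 0.0, 0.334]
force: [-2.0, -0.9, 3.3]
opening: 0.006
```

```bash
python3 -m inch '[[0,0,0.5,0,0,0,0],[0,0,0.5,0,0,0,0],[0,0,0.5,0,0,0,0],[0,0,0.5,0,0,0,0],[0,0,0.3,0,0,0,0],[0,0,0.2,0,0,0,0]]'
python3 -m inch '[[0,0,0.2,0,0,0,0],[0,0,0.2,0,0,0,0],[0,0,0.1,0,0,0,0],[0,0,0,0,0,0,0]]'
```

```text
time_s: 3.3
position: [0.5219, -0.1258, 0.1032]
ee_rot: [-3.141, 0.001, 0.334]
force: [-3.0, 0.7, 3.3]
opening: 0.006
time_s: 3.7
position: [0.5224, -0.126, 0.0985]
ee_rot: [3.141, -0.001, 0.334]
force: [0.7, 0.6, -0.3]
opening: 0.007
```

```bash
for i in 1 2; do python3 -m inch '[[0,0,0.1,0,0,0,0],[0,0,0,0,0,0,0]]'; done
```

```text
time_s: 3.9
position: [0.5225, -0.126, 0.0978]
ee_rot: [3.141, -0.001, 0.334]
force: [0.9, 0.3, 0.4]
opening: 0.008
time_s: 4.1
position: [0.5225, -0.1261, 0.0968]
ee_rot: [3.141, -0.001, 0.334]
force: [-0.1, -0.2, 2.5]
opening: 0.003
```

```bash
python3 -m inch '[[0,0,0.1,0,0,0,0],[0,0,0,0,0,0,0]]'; python3 -m inch '[[0,0,0.1,0,0,0,0],[0,0,0,0,0,0,0]]'
```

```text
time_s: 4.3
position: [0.5225, -0.126, 0.0967]
ee_rot: [3.141, -0.001, 0.334]
force: [-1.6, 1.1, 8.9]
opening: 0.008
time_s: 4.5
position: [0.5225, -0.1261, 0.0966]
ee_rot: [3.14, -0.001, 0.334]
force: [-4.9, 2.2, 16.1]
opening: 0.009
```

```bash
python3 -m inch '[[0,0,-0.5,0,0,0,0],[0,0,-1.5,0,0,0,0],[0,0,-2.5,0,0,0,0],[0,0,-2.5,0,0,-8.5,0.1],[0,0,-1.5,0,0,-8.5,0.2],[0,0,0,0,0,-8.5,0.2],[0,0,0,0,0,-8.5,0.2],[0,0,0,0,0,-8.5,0.2],[0,0,0,0,0,-8.5,0.2],[0,0,0,0,0,-8.5,0.2],[0,0,0,0,0,-8.5,0.2],[0,0,0,0,0,-8.5,0.2]]'
python3 -m inch '[[0,0,0,0,0,-8.5,0.2],[0,0,0,0,0,-8.5,0.2],[0,0,0,0,0,-8.5,0.2],[0,0,0,0,0,-8.5,0.2],[0,0,0,0,0,-8.5,0.2],[0,0,0,0,0,-8.5,0.2],[0,0,0,0,0,0,0.2]]'
python3 - <<'E'
from plant import cams
import cv2
for n in("side","top"): cv2.imwrite(f"pics/{n}1.png",cams.read_camera(n)[:,:,::-1])
a=cv2.imread("pics/top1.png")[140:290,220:440]
b=cv2.imread("pics/side1.png")[125:275,195:360]
cv2.imwrite("pics/d1.png",cv2.resize(a,(792,540),interpolation=cv2.INTER_CUBIC))
cv2.imwrite("pics/d2.png",cv2.resize(b,(660,600),interpolation=cv2.INTER_CUBIC))
E
```

```text
time_s: 5.7
position: [0.522, -0.1259, 0.1792]
ee_rot: [-3.141, -0.0, 1.675]
force: [-0.2, 0.7, 0.3]
opening: 0.201
time_s: 6.4
position: [0.522, -0.1259, 0.1793]
ee_rot: [-3.142, -0.001, 2.56]
force: [0.7, -0.3, 0.7]
opening: 0.199
```

View pics/d1.png

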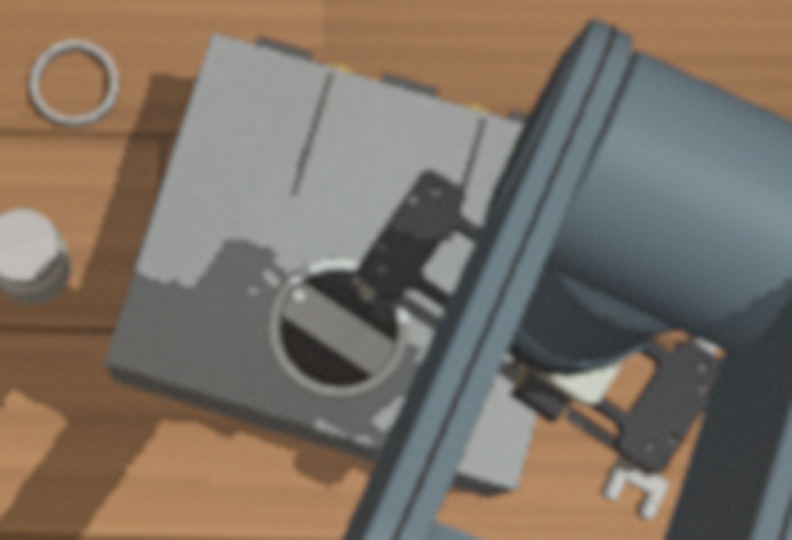

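View pics/d2.png

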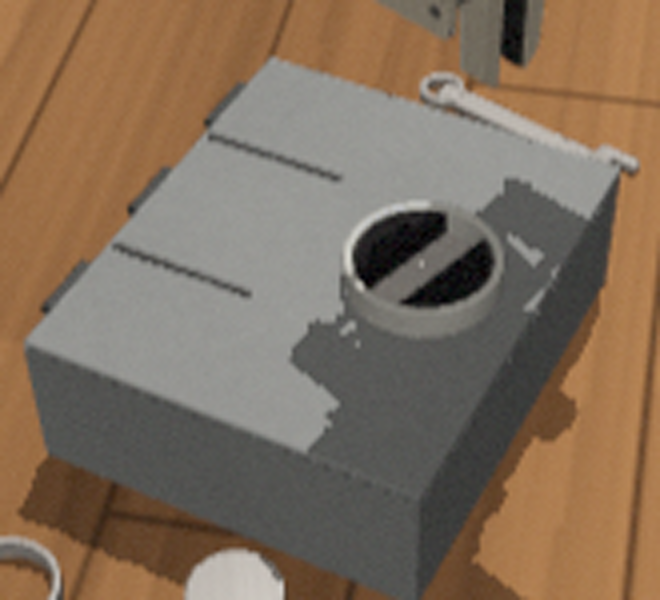

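```bash
python3 - <<'E'
from h import *
np.set_printoptions(precision=4,suppress=True)
T=lambda x,y:(220+x/3.6,140+y/3.6)
S=lambda x,y:(195+x/4,125+y/4)
print(tri(*T(340,327),*S(423,257)),onz('top',*T(340,327),.115),onz('side',*S(423,257),.115))
for a,b in(((313,285),(395,335)),((283,318),(360,368))):
    v=onz('top',*T(*a),.11)-onz('top',*T(*b),.11);print('slot dir top',np.arctan2(v[1],v[0]))
for a,b in(((372,290),(445,218)),((410,305),(487,235))):
    v=onz('side',*S(*a),.11)-onz('side',*S(*b),.11);print('side',np.arctan2(v[1],v[0]))
o=sensors.get_obs();Rt=R.from_euler('xyz',o['ee_rot']);print(o['joints'])
t=np.array([.5495,-.038,.135]);print(Rt.inv().apply(t-o['position'])*100)
E
```

```text
(array([ 0.5479, -0.0382,  0.1122]), np.float64(0.0018330485170462438)) [ 0.5483 -0.038   0.115 ] [ 0.5466 -0.0352  0.115 ]
slot dir top 1.032755840786976
slot dir top 1.0072813245750545
side 1.1292138304666193
side 1.0772384796103505
[-0.4445  0.2655  1.6253  0.      1.2512 -1.4287]
[2.5734 8.8398 4.4406]
```

```bash
python3 -m inch '[[0.4,1.35,0,0,0,-2,0.2],[0.7,2.5,0,0,0,0,0.2],[0.7,2.5,0,0,0,0,0.2],[0.7,2.5,0,0,0,0,0.2],[0,0,1.5,0,0,0,0.2],[0,0,1.5,0,0,0,0.2],[0,0,1,0,0,0,0.2],[0,0,0,0,0,0,0.2]]'
python3 - <<'E'
from h import *
np.set_printoptions(precision=4,suppress=True)
import cv2
a=cams.read_camera('side')[125:275,195:360,::-1]
cv2.imwrite("pics/e2.png",cv2.resize(a,(660,600),interpolation=cv2.INTER_CUBIC))
o=sensors.get_obs();Rt=R.from_euler('xyz',o['ee_rot']);print(o['position'],Rt.inv().apply(np.array([.549,-.0375,.101])-o['position'])*100)
E
```

```text
time_s: 7.3
position: [0.5463, -0.0365, 0.1381]
ee_rot: [-3.141, -0.003, 2.594]
force: [-0.3, -0.5, -0.4]
opening: 0.202
[ 0.5469 -0.037   0.1391] [-0.213   0.063   3.8122]
```

View pics/e2.png

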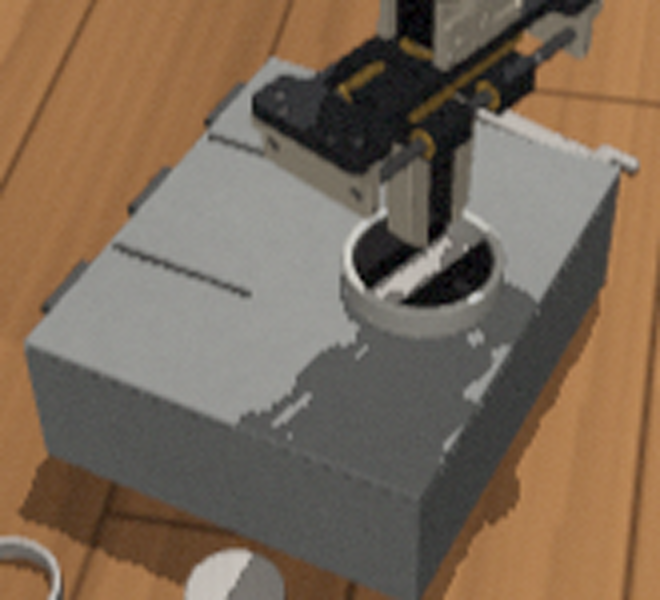

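```bash
python3 -m inch '[[-0.2,0.05,1,0,0,0,0.2],[0,0,1,0,0,0,0.2],[0,0,0.3,0,0,0,0.2],[0,0,0,0,0,0,0.2]]'
python3 -m inch '[[0,0,0.4,0,0,0,0.2],[0,0,0.4,0,0,0,0.2],[0,0,0.2,0,0,0,0.2],[0,0,0.1,0,0,0,0.2],[0,0,0,0,0,0,0.2]]'
```

```text
time_s: 7.75
position: [0.5487, -0.0381, 0.1158]
ee_rot: [-3.141, -0.002, 2.594]
force: [-0.6, -0.6, 0.3]
opening: 0.202
time_s: 8.25
position: [0.5492, -0.0381, 0.1055]
ee_rot: [-3.142, -0.0, 2.594]
force: [-0.6, 0.0, -0.8]
opening: 0.201
```

```bash
python3 -m inch '[[0,0,0,0,0,5,0.2],[0,0,0,0,0,5,0.2],[0,0,0,0,0,5,0.2],[0,0,0,0,0,5,0.2],[0,0,0,0,0,5,0.2],[0,0,0,0,0,5,0.2]]'
python3 -c "
from h import *
o=sensors.get_obs();print(o['wrist_torque'],o['joints'])"
```

```text
time_s: 8.85
position: [0.5488, -0.0369, 0.1058]
ee_rot: [3.141, -0.002, 2.067]
force: [-0.3, 4.6, 1.8]
opening: 0.201
[0.60603538 0.04660141 0.11789976] [-2.70933219e-01  3.60455832e-01  1.68771491e+00  1.63923941e-03
  1.09462521e+00 -7.68073711e-01]
```

```bash
python3 -m inch '[[0,0,0,0,0,5,0.2],[0,0,0,0,0,5,0.2],[0,0,0,0,0,5,0.2],[0,0,0,0,0,5,0.2],[0,0,0,0,0,5,0.2],[0,0,0,0,0,5,0.2],[0,0,0,0,0,5,0.2],[0,0,0,0,0,5,0.2],[0,0,0,0,0,5,0.2],[0,0,0,0,0,5,0.2]]'
python3 -c "
from h import *
o=sensors.get_obs();print(o['wrist_torque'],o['joints'])"
```

```text
time_s: 9.85
position: [0.549, -0.0374, 0.1058]
ee_rot: [-3.141, -0.001, 1.194]
force: [-0.6, 2.3, 1.0]
opening: 0.2
[0.29858981 0.0740926  0.07210623] [-2.71248349e-01  3.60531112e-01  1.68749009e+00  9.04278828e-04
  1.09413503e+00  1.04638350e-01]
```

```bash
cat > q.py <<'E'
from h import *
o=sensors.get_obs();print('tq',o['wrist_torque'].round(3),o['ee_rot'][2].round(3))
E
python3 -m inch '[[0,0,0,0,0,3,0.2],[0,0,0,0,0,3,0.2],[0,0,0,0,0,0,0.2]]';python3 q.py
python3 -m inch '[[0,0,0,0,0,3,0.2],[0,0,0,0,0,0,0.2]]';python3 q.py
```

```text
time_s: 10.15
position: [0.5491, -0.0375, 0.1058]
ee_rot: [-3.141, -0.001, 1.093]
force: [-1.7, 3.4, 0.9]
opening: 0.198
tq [0.333 0.068 0.076] 1.093
time_s: 10.35
position: [0.5491, -0.0376, 0.1058]
ee_rot: [-3.141, -0.0, 1.042]
force: [-1.1, 2.3, 1.6]
opening: 0.198
tq [0.434 0.157 0.129] 1.042
```

```bash

python3 -m inch '[[0,0,0,0,0,3,0.2],[0,0,0,0,0,0,0.2]]';python3 q.py
python3 -m inch '[[0,0,0,0,0,2,0.2],[0,0,0,0,0,0,0.2]]';python3 q.py
```

```text
time_s: 10.55
position: [0.5492, -0.0376, 0.1058]
ee_rot: [-3.141, -0.0, 0.991]
force: [-1.5, 2.7, 2.2]
opening: 0.201
tq [0.632 0.113 0.552] 0.991
time_s: 10.75
position: [0.5493, -0.0376, 0.1058]
ee_rot: [3.142, -0.0, 0.957]
force: [-0.3, 4.7, 2.2]
opening: 0.201
tq [0.76  0.054 1.068] 0.957
```

```bash

python3 -m inch '[[0,0,0,0,0,1,0.2],[0,0,0,0,0,0,0.2],[0,0,0,0,0,-4,0.2],[0,0,0,0,0,-6,0.2],[0,0,0,0,0,-3,0.2],[0,0,0,0,0,0,0.2]]';python3 q.py
python3 -m inch '[[0,0,-0.4,0,0,0,0.2],[0,0,-1,0,0,0,0.2],[0,0,-1.5,0,0,0,0.2],[0,0,-2.5,0,0,0,0.2],[0,0,-2.5,0,0,0,0.2],[0,0,-2.5,0,0,0,0.2],[0,0,-1,0,0,0,0.2]]'
python3 -m inch '[[2,0,0,0,0,0,0.2],[2,3,0,0,0,0,0.2],[2,3,0,0,0,0,0.2],[1,4,0,0,0,0,0.2],[0,4,0,0,0,0,0.2],[0,3,0,0,0,0,0.2],[0,0,0,0,0,0,0.2]]'
python3 - <<'E'
from plant import cams
import cv2
for n in("side","top"): cv2.imwrite(f"pics/{n}5.png",cams.read_camera(n)[:,:,::-1])
E
```

```text
time_s: 11.35
position: [0.5494, -0.039, 0.1056]
ee_rot: [3.141, 0.001, 1.162]
force: [0.0, -0.5, 0.2]
opening: 0.202
tq [-0.056 -0.1    0.02 ] 1.162
time_s: 12.05
position: [0.5507, -0.0386, 0.2232]
ee_rot: [3.136, -0.001, 1.162]
force: [-1.1, -0.1, 0.6]
opening: 0.201
time_s: 12.75
position: [0.7352, -0.0433, 0.2169]
ee_rot: [-3.14, 0.001, 1.161]
force: [0.5, -0.7, -0.4]
opening: 0.2
```

View pics/side5.png

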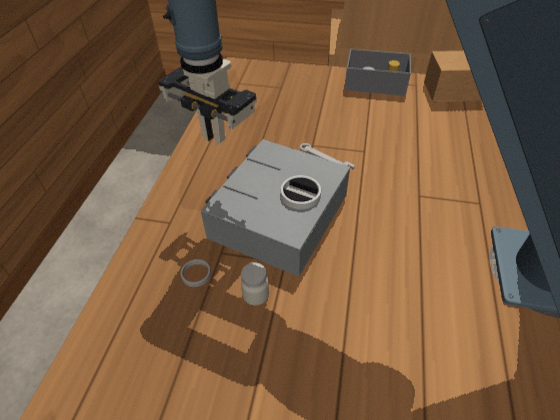

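View pics/top5.png

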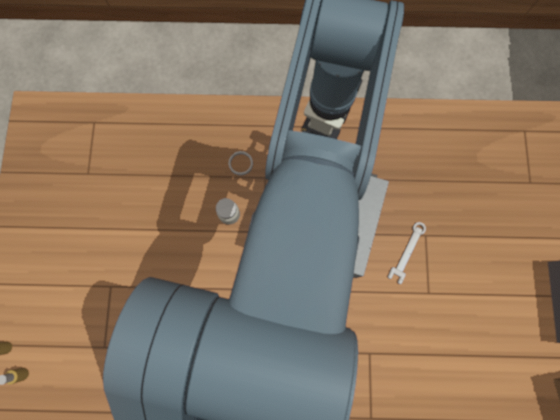

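```bash
python3 - <<'E'
import cv2
b=cv2.imread("pics/side5.png")[165:220,270:330]
cv2.imwrite("pics/f.png",cv2.resize(b,(600,550),interpolation=cv2.INTER_CUBIC))
E
```

```text
(no output)
```

View pics/f.png

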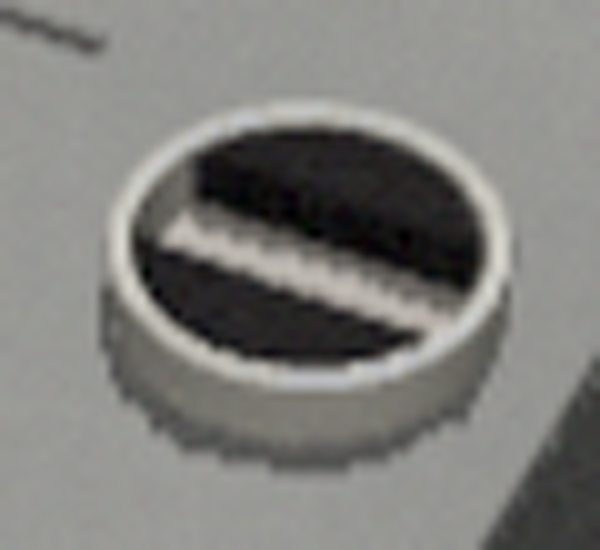

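```bash
python3 - <<'E'
from h import *
S=lambda x,y:(270+x/10,165+y/10)
for a,b,z in(((150,243),(420,335),.115),((195,198),(470,285),.099)):
    v=onz('side',*S(*a),z)-onz('side',*S(*b),z);print(np.arctan2(v[1],v[0]), 'cam',1.29-np.arctan2(v[1],v[0]))
print('FrontL',onz('side',195+415/4,125+500/4,.096))
E
```

```text
-0.2678302258035045 cam 1.5578302258035046
-0.24467495517286744 cam 1.5346749551728676
FrontL [0.52489651 0.11747454 0.096     ]
```

```bash
python3 -c "
from plant import bot;print(bot.close_job())"
```

```text
the job is handed in; nothing more can be done
None
```

The cover is shut and the fastener is turned to its locked stop; I handed the job in at about 13 s of the 48 s allowed.

- **Shutting the cover:** I pushed it down with the closed fingertips at `press_right`. At a height of 0.0966 m the force rose to 16 N with no further travel, and the next pictures showed it flat on the box.
- **Turning the fastener:** I set the two fingertips, slightly apart, in the slot and turned clockwise. The wrist torque rose from about 0.13 to 1.07 N m, which I took as the hard stop. I then backed off within the slack and lifted straight out with no load.
- **Last checks:** The side view gave a slot angle of 1.53 to 1.56 rad against the nominal 1.571. The difference is within what I can read from the pixels. The top view of the slot was blocked by the arm, so this rests on the side view and the torque alone.
- **Other items:** By eye, the jar, hose clamp and wrench sit at the same places in the pictures as at the start. The arm stands clear at a height of about 0.22 m with no contact force.

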